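Refit bearing, spacer and snap retainer on a mixer spindle

ROBOT

A 7-joint arm with a two-finger parallel gripper is mounted at the origin on the work surface. World frame = base frame: x ahead of the robot, y to its left, z up, the work surface at z = 0. Lengths are in m, angles in degrees, forces in N, time in s.
With the tool pointing down it reaches from about 0.425 to 0.875 m from the base axis. Payload 4.7 kg.
Tool frame: the origin (TCP) lies midway between the tips of the shut fingers; the grasp point (between the pads) lies 19 mm behind it; z points along the fingers, y is the direction in which the jaws open and shut (so a half turn about z gives the same grasp; the last joint's range is limited). The gripper opens to 87 mm and grips with 3 to 60 N. Pads are 19 mm wide; open, the fingers measure 117 mm over their backs; the gripper's body (75 mm by 190 mm) begins 51 mm behind the grasp point.
Start: joints at [0.808, 18.392, -4.016, 83.108, 1.295, 78.541, -3.26], TCP at [0.65, -0, 0.187] pointing down, gripper open.
Joint ranges: [-163.93, 163.93], [-17.29, 119.83], [-79.2, 71.16], [3.27, 140.29], [-89.18, 269.18], [5.43, 117.66], [-154.24, 154.24]. Speed limits (degrees/s): [147.25, 147.25, 180, 180, 180, 180, 180].

INTERFACE

Orientations are given as [roll, pitch, yaw] about the fixed x, y, z axes, in that order (R = Rz(yaw) Ry(pitch) Rx(roll)).
In Python, from cell import env gives the robot as it stands.
- The arm moves only by the tool apply_moves, never from a script. Its argument "targets" is a list of rows, each a list of 2 entries, a list of its own where there are three numbers: the shift along the world's x, y, z in mm, then the turn, a rotation vector about the world's x, y, z in rad. A call has 1 to 8 rows; each row is the pose to reach, as a shift and turn from the pose commanded when the call began; what a row does not reach only later rows make up. A row lasts 1/10 s, in which the tool goes at most 50 mm and 8.59 degrees, less where a joint would pass 70% of its speed; a pose out of reach is approached as far as the arm can. A call with a gripper value outside its range is refused whole. "hand" is the finger opening in mm, from 0 to 87, set as the call begins (left out, the last holds). The fingers move at their own pace and stop on an object; "squeeze" is the grip in N (left out, the last holds). Time passes only in rows, so rows that repeat a pose let the fingers close. It gives the time, the measured TCP pose, the force and the opening at its end, in the units of the state.
- env.get_obs(): the state, without advancing time (a new reading comes with each control period).
- env.read_camera(name): name is "scene" or "side" or "wrist"; returns a dict with "image" (400x640x3 uint8, red, green, blue), "camera_matrix" (3x3 intrinsics, pixels), "camera_from_world" (4x4, takes a point from world to camera coordinates); the wrist camera has in their place "mount" (4x4, takes a point from camera to tool coordinates, whose origin is the TCP and whose axes are the flange's). Camera axes: x right, y down, z forward; pixel columns grow to the right and rows downward; lengths in m; the calibration is good to about 2 mm. A picture is of the moment at which its call begins: read the wrist's pose just before it. There is no depth.
- env.sign_off(): hands the job in, once; it reports no verdict.
Trained networks look in a picture, given as the dict that the camera call returned (one of the last four; its "shot" number tells which), for a name from the list of things; names that differ only in an ending like _2 or _b are one class to them, and where a whole thing is asked for, a point or a joint stands for the part that bears it (a point fixed in the world has none). Each returns a list of dicts, best first, with "conf" (0 to 1); they miss things now and then, are a little off and sometimes report something else, mostly with a low value. They report only what shows in the picture. A call takes as long as a camera call. They do not tell look-alikes from the thing itself.
- env.regions_of(picture, target): "region" (400x640 bool, what is visible of it) and "rect" ([left, top, right, bottom] in pixels, round what is visible of it).
The state is a dict: "time_s": time; "qpos": joint angles; "joint_velocities": joint speeds; "effort": joint torques, N m; "tool_pos": TCP position; "tool_rot": TCP orientation; "force": force on the tool from outside, world axes, zero at the start; "wrist_torque": the same for the moment, N m; "grip_width": finger opening in m.
Only numpy, scipy, OpenCV 4.12 (cv2) and the standard library are available. Lean on these libraries where they do the work, as an engineer would, in place of code of your own. Each camera call takes 0.05 s, during which the arm holds its last target. There are 200 camera calls.

TASK

Rebuild the small mixer drive on the lab bench: onto its upright spindle put first the steel bearing down on the red sprung seat, then the white spacer sleeve, then press the orange retainer down until it has passed all three brass catches, snaps under them and keeps the stack clamped against the spring. Lower each part down the spindle by feel instead of dropping it, never push hard on the drive (about 25 N at most), and leave the rack, jar and tip box where they are.

Things in the scene. Friction and masses are not known exactly. Their poses are not given: they have to be found in the camera images.
- drive: Drive unit, fixed: grey housing 150 x 120 x 55 mm, dark turn plate on top, upright steel spindle. Origin: centre of the housing's underside, on the bench. The spindle is NOT central: its vertical axis stands 4 to 5 mm from the housing's axis, in an unknown direction that differs each time; it stays put and does not yield. Find it by feel or sight. Push nothing on the drive above 25 N.
- seat_level (a point): Point on the HOUSING's axis (not the spindle's), 95 mm above the bench: top of the red sprung seat disc (34 mm across) when unloaded. Below it 28 mm of free height for fingers round a slim column, then a 44 mm flange with its top 62 mm above the bench.
- step_level (a point): Point on the housing's axis, 114 mm above the bench: height of the flat step (edge chamfered 1.5 mm) where the thick spindle, 24 mm diameter, ends and the thin spindle, 16 mm diameter, begins.
- catch_level (a point): Point on the housing's axis, 131 mm above the bench: flat underside of the three brass spring catches on the thin spindle, 120 degrees apart. There they reach 11 mm out from the spindle's axis; they slope upwards to nothing at 139 mm. A ring pressed down over them pushes them in (1 to 2 N each); they spring out above it.
- tip_level (a point): Point on the housing's axis, 155 mm above the bench: height of the spindle's tip, 10 mm across, tapering out to 16 mm at 151 mm. From 151 down to 139 mm the thin spindle is bare, a good place to feel for it.
- seat (a joint): How far the red sprung seat is pressed down, m: 0 unloaded, 0.010 at its stop. It starts to move at 2.4 N and takes 1.2 N more per mm. With the stack retained under the catches it stays at about 0.004; it must go to 0.005 to 0.0065 for a moment to let the catches spring out; unretained it returns to 0.
- bearing: Steel ball bearing with blue seal ring, lying flat: 46 mm outside, bore 26 mm, 10 mm high, 90 g. Origin at the centre of its underside, z up. Goes on first: centred, it passes the catches freely, fits the thick spindle with 1 mm play all round and rests on the seat. Either face up.
- spacer: White plastic spacer sleeve, standing upright: 36 mm outside, bore 26 mm, 18 mm high, 45 g. Origin at the centre of its underside, z up. Goes on second; fits like the bearing and rests on it.
- retainer: Orange plastic retainer with dark inner ring, lying flat: 40 mm outside, bore 18 mm, 12 mm high, 30 g. Origin at the centre of its underside, z up. Goes on last: 1 mm play all round on the thin spindle. Pressed (10 to 15 N) on the spacer until its top is below the catches' underside, it is caught; its underside is then 119 mm above the bench.
- tube_rack: Bystander: orange tube rack 70 x 110 x 26 mm with small tubes to 43 mm. Origin at the centre of its underside. Leave alone.
- reagent: Bystander: white plastic jar, 52 mm across, 85 mm high. Origin at the centre of its underside. Leave alone.
- tip_box: Bystander: blue pipette-tip box with a clear lid, 85 x 120 x 80 mm. Origin at the centre of its underside. Leave alone.
There are look-alikes about, which are no part of the job. Several things have the shape of the bearing; the one meant has the colours described above.

How it is judged (in metres and radians):
On the way, in this order (a step that is already met when the one before it is completed fails the run):
1. the bearing is over the spindle and down on the seat (horizontal distance between bearing and drive below 0.009 m and z of bearing in the frame of drive between 0.08 and 0.0975 m and angle between bearing's own z axis and vertical below 0.1 rad), for 0.2 s.
2. the spacer is over the spindle and down on the bearing (all of step 1 and horizontal distance between spacer and bearing below 0.005 m and z of spacer in the frame of bearing between 0.0075 and 0.0125 m and angle between spacer's own z axis and vertical below 0.1 rad), for 0.2 s.
3. the retainer is on the spacer and the seat spring is compressed (all of step 2 and horizontal distance between retainer and spacer below 0.005 m and z of retainer in the frame of spacer between 0.0155 and 0.0205 m and angle between retainer's own z axis and vertical below 0.1 rad and value of joint seat between 0.0025 and 0.0065 m), for 0.2 s.
At the end, for the whole second after the job is handed in: Bearing on the seat, spacer on it, retainer on the spacer: heights within 2.5 mm, each within 5 mm sideways of the one below (bearing within 9 mm of the housing centre), upright within 0.1 rad, at rest; the retainer alone holds the seat pressed down 2.5 to 6.5 mm (all of step 3 and linear speed of each of bearing, spacer, retainer below 0.02 m/s); the robot touches nothing.
It fails at once if a push of more than 25 N on the drive (contact force between any of bearing, spacer, retainer, the fingers, the arm and drive above 25 N).
It fails at once if a part dropped down the spindle (faster than 0.4 m/s there) ((linear speed of bearing above 0.4 m/s and horizontal distance between bearing and drive below 0.012 m and height (world z) of bearing below 0.151 m) or (linear speed of spacer above 0.4 m/s and horizontal distance between spacer and drive below 0.012 m and height (world z) of spacer below 0.151 m) or (linear speed of retainer above 0.4 m/s and horizontal distance between retainer and drive below 0.012 m and height (world z) of retainer below 0.151 m)).
It fails at once if the orange tube rack moved more than 15 mm (distance of tube_rack from where it was at the start of the episode above 0.015 m).
It fails at once if the white jar moved more than 15 mm (distance of reagent from where it was at the start of the episode above 0.015 m).
It fails at once if the blue tip box moved more than 15 mm (distance of tip_box from where it was at the start of the episode above 0.015 m).
It also fails if it takes over 72 s, if anything falls off the work surface, if the arm or the gripper's body presses on something with over 40 N, if the wrist force passes 120 N, or if a joint passes its speed limit or range.

## Working session

There is one attempt and no reset: what is moved stays moved. The work goes in short steps, Python scripts to look and compute and a tool call to move; the robot and the scene stay as the last step left them, time stands still between calls to the robot, and variables do not carry over. Pictures are saved under pics/ and viewed, about 8 in all and at most 12, crops included, and the job is handed in when it is done.

Besides the shell and the picture viewer there is one more tool, called after "Emit:" as a command line: name --argument value ..., lists and objects as JSON in quotes. apply_moves: Moves the arm, as the interface text tells. Its arguments: {"type":"object","properties":{"targets":{"type":"array","items":{"type":"array"}},"hand":{"type":"number"},"squeeze":{"type":"number"}},"required":["targets"]}

```bash
mkdir -p pics; ls; cat > h.py <<'E'
import sys; sys.path.insert(0,'.')
import numpy as np, cv2
from cell import env
def save(p,n,crop=None,s=1):
    im=p["image"][:,:,::-1]
    if crop: l,t,r,b=crop; im=im[t:b,l:r]
    cv2.imwrite(f"pics/{n}.png",cv2.resize(im,None,fx=s,fy=s,interpolation=cv2.INTER_CUBIC))
def ray(p,u,v,cfw=None):
    T=np.linalg.inv(p["camera_from_world"] if cfw is None else cfw); K=p["camera_matrix"]
    return T[:3,3], T[:3,:3]@np.linalg.solve(K,[u,v,1])
def onz(p,u,v,z,cfw=None):
    o,d=ray(p,u,v,cfw); return o+d*(z-o[2])/d[2]
def proj(p,X,cfw=None):
    T=p["camera_from_world"] if cfw is None else cfw
    c=T[:3,:3]@np.array(X)+T[:3,3]; q=p["camera_matrix"]@c; return q[:2]/q[2]
E
python3 - <<'E'
from h import *
print({k:np.round(v,3) for k,v in env.get_obs().items()})
ps={n:env.read_camera(n) for n in("scene","side","wrist")}
for n,p in ps.items():
    save(p,n+"0")
    for t in("drive","bearing","spacer","retainer","tube_rack","reagent","tip_box"):
        for r in env.regions_of(p,t)[:5]:
            ys,xs=np.nonzero(r["region"]); print(n,t,round(r["conf"],2),r["rect"],round(xs.mean(),1),round(ys.mean(),1),len(xs))
    if n!="wrist": print(np.round(np.linalg.inv(p["camera_from_world"]),3).tolist(), p["camera_matrix"].tolist())
    else: print(p["mount"].tolist(),p["camera_matrix"].tolist())
im=np.vstack([ps["scene"]["image"]]);
E
```

```text
pics
{'time_s': np.float64(0.0), 'qpos': array([ 0.808, 18.44 , -4.017, 83.175,  1.295, 78.539, -3.259]), 'joint_velocities': array([ 0.098,  0.035, -0.094,  0.032,  0.043, -0.016,  0.005]), 'effort': array([-0.0000e+00, -4.9128e+01, -4.0400e-01, -3.1253e+01, -6.4000e-02,
        4.4000e-02,  0.0000e+00]), 'tool_pos': array([ 0.649, -0.   ,  0.186]), 'tool_rot': array([-1.79891e+02,  5.00000e-03,  9.00040e+01]), 'force': array([0.38 , 0.413, 0.933]), 'wrist_torque': array([ 0.025, -0.023, -0.061]), 'grip_width': np.float64(0.087)}
scene drive 0.64 [252.4, 125.5, 310.5, 174.7] 282.3 149.1 2106
scene bearing 0.78 [317.7, 242.0, 332.7, 260.2] 321.6 250.7 226
scene bearing 0.68 [256.4, 240.9, 272.3, 256.3] 261.7 247.0 203
scene bearing 0.59 [280.9, 222.4, 302.0, 239.2] 291.4 230.0 204
scene bearing 0.57 [259.5, 197.0, 272.5, 213.8] 266.4 204.5 184
scene spacer 0.47 [350.6, 238.8, 366.2, 252.5] 357.2 244.3 188
scene retainer 0.61 [319.6, 179.2, 333.7, 197.0] 328.0 186.5 165
scene tube_rack 0.79 [267.3, 285.9, 305.4, 344.2] 285.0 314.6 1859
scene reagent 0.6 [205.8, 203.6, 227.5, 237.1] 21
[... 1678 characters left out ...]
 0.62 [248.4, 80.5, 284.7, 121.4] 266.5 99.8 925
wrist spacer 0.56 [147.4, 1.4, 172.5, 10.4] 162.3 3.7 215
wrist spacer 0.5 [157.6, 231.3, 266.7, 331.2] 216.9 283.0 2399
wrist retainer 0.64 [138.6, 147.1, 170.8, 177.6] 153.7 161.6 781
wrist reagent 0.86 [369.6, 157.6, 427.3, 211.0] 397.5 181.5 2255
[[-0.00010312957531993905, -0.9601982003211653, -0.2793195400688676, 0.07636005934541548], [0.9999999936242877, -0.0001118726598454554, 1.5360013786640214e-05, 0.0003869266906629809], [-4.599687748913999e-05, -0.2793195367039353, 0.960198205736599, -0.1977148441860056], [0.0, 0.0, 0.0, 1.0]] [[290.4393678125967, 0.0, 318.5006790811381], [0.0, 290.4393678125967, 198.9810910078159], [0.0, 0.0, 1.0]]
```

```bash
python3 - <<'E'
import cv2,numpy as np
a=cv2.imread("pics/side0.png")[145:385,230:445]; w=cv2.imread("pics/wrist0.png")[0:340,130:440]
a=cv2.resize(a,(430,480)); w=cv2.resize(w,(370,480*0+406))
c=np.zeros((480,800,3),np.uint8); c[:,:430]=a; c[:406,430:]=w; cv2.imwrite("pics/c0.png",c)
E
```

```text
(no output)
```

View pics/c0.png

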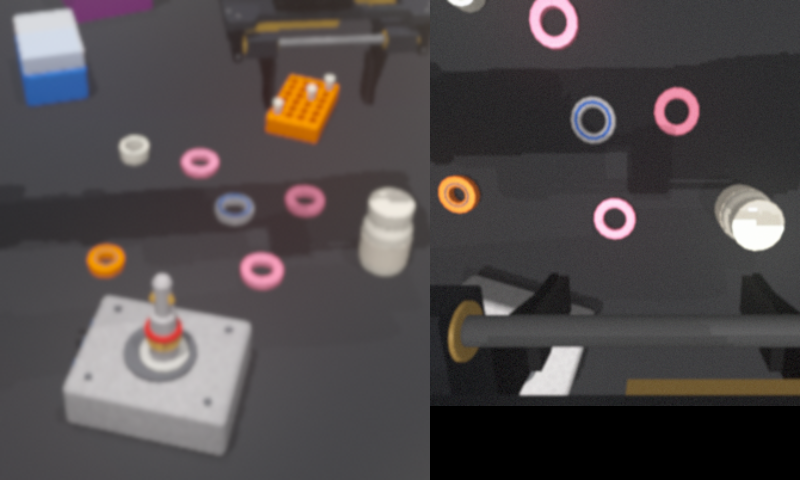

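```bash
cat >> h.py <<'E'
from scipy.spatial.transform import Rotation as Ro
def wristcam(p,o):
    T=np.eye(4); T[:3,:3]=Ro.from_euler("xyz",o["tool_rot"],degrees=True).as_matrix(); T[:3,3]=o["tool_pos"]
    return np.linalg.inv(T@p["mount"])
E
python3 - <<'E'
from h import *
o=env.get_obs(); o0=o
ps={n:env.read_camera(n) for n in("side","scene")}
w=env.read_camera("wrist"); c=wristcam(w,o)
def show(n,p,u,v,z,cfw=None): print(n,np.round(onz(p,u,v,z,cfw)*1000,1)[:2])
S,C=ps["side"],ps["scene"]
show("bear side",S,347.8,250.5,.005);show("bear scene?",C,291.4,230.5,.005);show("bear wrist",w,266.5,100.5,.005,c)
for u,v in((321.6,250.7),(261.7,247),(266.4,204.5)):show("ring scene",C,u,v,.005)
for u,v in((382,245),(362,280),(331,226)):show("ring side",S,u,v,.005)
for u,v in((336,92),(235,20),(285,183)):show("ring wrist",w,u,v,.005,c)
show("spacer side",S,296.5,218.5,.009);show("spacer scene",C,358,245.5,.009)
show("ret side",S,284,275.8,.006);show("ret scene",C,327,188,.006);show("ret wrist",w,154,162,.006,c)
show("rack",S,381,199,.013);show("jar",S,423,260,.043);show("jar",C,215.5,221,.043);show("tip",S,255,173,.04);show("drive",S,309,330,.03);show("drive",C,282,149,.03)
for t in("side","scene"):
    a=ps[t]["image"]
save(S,"sp1",(255,265,375,375),5)
save(C,"sp2",(235,105,335,185),5)
a=cv2.imread("pics/sp1.png");b=cv2.imread("pics/sp2.png")
cc=np.zeros((550,800,3),np.uint8); cc[:367,:400]=cv2.resize(a,(400,367)); cc[:320,400:]=cv2.resize(b,(400,320))
# bearing crop
cc[370:550,400:680]=cv2.resize(w["image"][75:129,225:309,::-1],(280,180))
cc[370:550,:300]=cv2.resize(S["image"][230:275,310:385,::-1],(300,180))
cv2.imwrite("pics/c1.png",cc)
E
```

```text
bear side [588.3  89.9]
bear scene? [585.9  95. ]
bear wrist [585.9  92.9]
ring scene [551.2 182.4]
ring scene [669.5 102.1]
ring scene [603.7 -10.3]
ring side [672.  103.2]
ring side [608.2  -8.7]
ring side [556.5 185.3]
ring wrist [672.  102.9]
ring wrist [554.  181.1]
ring wrist [605.5 -12. ]
spacer side [470.6 217.8]
spacer scene [470.1 215.3]
ret side [438.5  16.3]
ret scene [438.8  20.1]
ret wrist [434.8  16.5]
rack [700.  281.6]
jar [742.1   3.8]
jar [740.9   4.6]
tip [358.9 397.2]
drive [ 486.5 -155.3]
drive [ 484.8 -152.1]
```

View pics/c1.png

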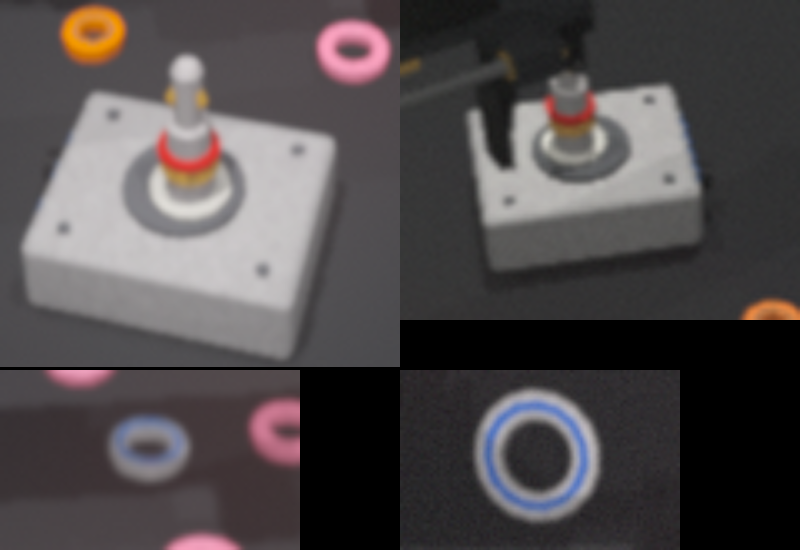

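Emit:
apply_moves --targets '[[[-20, 30, -35], [0, 0, 0]], [[-45, 65, -80], [0, 0, 0]], [[-62.5, 92.5, -126], [0, 0, 0]], [[-62.5, 92.5, -126], [0, 0, 0]], [[-62.5, 92.5, -126], [0, 0, 0]], [[-62.5, 92.5, -126], [0, 0, 0]]]' --hand 64 --squeeze 20

```text
time_s: 1.95
tool_pos: [0.5885, 0.0919, 0.0622]
tool_rot: [179.9, 0.0, 90.0]
force: [0.7, -0.7, 1.1]
grip_width: 0.0643
```

```bash
cat >> h.py <<'E'
def look(t,z,near=None):
    o=env.get_obs(); p=env.read_camera("wrist"); c=wristcam(p,o)
    print("tcp",np.round(o["tool_pos"]*1000,1),np.round(o["tool_rot"],2),"F",np.round(o["force"],2))
    for r in env.regions_of(p,t)[:4]:
        ct,_=cv2.findContours(r["region"].astype(np.uint8),cv2.RETR_EXTERNAL,cv2.CHAIN_APPROX_NONE)
        k=max(ct,key=len)[:,0,:].astype(np.float32)
        q=np.array([onz(p,u,v,z,c)[:2] for u,v in k])*1000
        (cx,cy),rad=cv2.minEnclosingCircle(q.astype(np.float32)); e=cv2.fitEllipse(q.astype(np.float32))
        print(t,round(r["conf"],2),np.round(r["rect"]),"circ",round(cx,1),round(cy,1),round(rad,1),"ell",np.round(e[0],1),np.round(e[1],1))
    return p,c,o
E
python3 - <<'E'
from h import *
p,c,o=look("bearing",.010)
save(p,"w2")
C=env.read_camera("scene");S=env.read_camera("side")
a=cv2.resize(S["image"][275:325,285:340],(528,480),interpolation=cv2.INTER_CUBIC) 
b=cv2.resize(C["image"][110:160,255:305],(480,480),interpolation=cv2.INTER_CUBIC)
a=cv2.resize(S["image"][275:325,290:330],(384,480),interpolation=cv2.INTER_CUBIC)
b=cv2.resize(C["image"][110:160,260:300],(384,480),interpolation=cv2.INTER_CUBIC)
cv2.imwrite("pics/c2.png",np.hstack([a,b])[:,:,::-1])
E
```

```text
tcp [588.5  91.9  62.2] [1.7991e+02 3.0000e-02 8.9990e+01] F [ 0.71 -0.75  1.11]
bearing 0.97 [290. 177. 337. 224.] circ 585.8 94.6 23.1 ell [585.7  94.5] [44.4 45.2]
bearing 0.82 [310. 290. 358. 318.] circ 604.1 -8.7 23.6 ell [604.3 -11.5] [34.8 45.7]
bearing 0.59 [380. 162. 437. 214.] circ 669.7 103.0 23.8 ell [669.6 102.8] [44.7 47. ]
bearing 0.59 [247.  68. 304. 127.] circ 552.7 182.8 23.0 ell [552.7 182.8] [44.6 44.8]
```

View pics/c2.png

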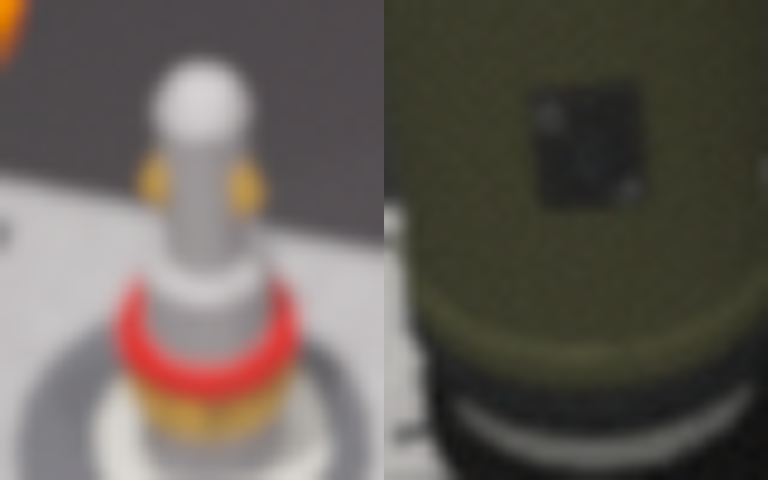

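Emit:
apply_moves --targets '[[[-2.5, 2.5, -30], [0, 0, 0]], [[-2.5, 2.5, -50], [0, 0, 0]], [[-2.5, 2.5, -58], [0, 0, 0]], [[-2.5, 2.5, -59], [0, 0, 0]], [[-2.5, 2.5, -59], [0, 0, 0]]]'

```text
time_s: 2.65
tool_pos: [0.5861, 0.0948, 0.0034]
tool_rot: [179.9, -0.0, 90.0]
force: [1.0, 0.4, 0.4]
grip_width: 0.0641
```

Emit:
apply_moves --targets '[[[0, 0, 0], [0, 0, 0]], [[0, 0, 0], [0, 0, 0]], [[0, 0, 0], [0, 0, 0]], [[0, 0, 0], [0, 0, 0]], [[0, 0, 0], [0, 0, 0]], [[0, 0, 0], [0, 0, 0]]]' --hand 38 --squeeze 30

```text
time_s: 3.25
tool_pos: [0.585, 0.095, 0.0024]
tool_rot: [180.0, 0.0, 90.0]
force: [-0.1, -0.7, 0.3]
grip_width: 0.0386
```

```bash
python3 - <<'E'
from h import *
p,c,o=look("bearing",.010); print(o["grip_width"])
save(p,"w3")
S=env.read_camera("side")
a=cv2.resize(S["image"][200:300,300:420],(480,400),interpolation=cv2.INTER_CUBIC)
b=cv2.resize(p["image"][120:320,220:420],(320,400)[::1],interpolation=cv2.INTER_CUBIC)
cv2.imwrite("pics/c3.png",np.hstack([a,b])[:,:,::-1])
E
```

```text
tcp [585.   95.    2.4] [179.99   0.    90.01] F [-0.12 -0.7   0.27]
bearing 0.92 [288. 195. 352. 258.] circ 585.8 94.7 23.8 ell [585.5  94.7] [44.5 47. ]
bearing 0.84 [406. 181. 475. 238.] circ 670.0 104.1 24.4 ell [669.3 105.5] [40.3 48.8]
bearing 0.58 [231.  57. 303. 132.] circ 552.6 182.6 22.8 ell [552.6 182.6] [44.4 44.8]
0.03864999676798708
```

View pics/c3.png

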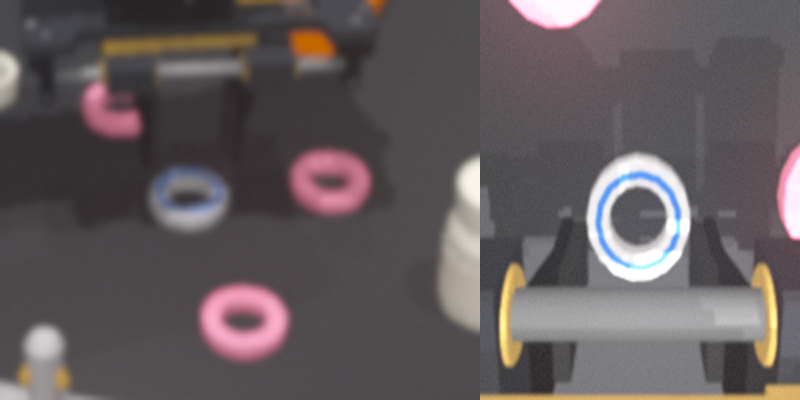

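```bash
python3 - <<'E'
from h import *
o=env.get_obs();p=env.read_camera("wrist");S=env.read_camera("side");print(o["grip_width"],o["tool_pos"])
g=lambda im:(255*(im/255.)**.45).astype(np.uint8)
a=cv2.resize(g(S["image"][205:265,320:380]),(400,400),interpolation=cv2.INTER_CUBIC)
b=cv2.resize(g(p["image"][190:310,250:390]),(400,343),interpolation=cv2.INTER_CUBIC)
m=np.zeros((400,800,3),np.uint8);m[:,:400]=a;m[:343,400:]=b
cv2.imwrite("pics/c4.png",m[:,:,::-1])
for z in(0,.02,.04):print(proj(S,[.585,.095,z]),proj(S,[.565,.095,z]),proj(p,[.585,.095,z],wristcam(p,o)),proj(p,[.565,.095,z],wristcam(p,o)))
E
```

```text
0.03820335319749491 [0.58501023 0.09496589 0.00235859]
[346.13528033 250.71757262] [337.73510951 251.15037326] [317.95710837 222.66423581] [290.7405294  222.66765235]
[346.3438805  244.30131928] [337.85179485 244.73109101] [317.90551376 233.36068504] [287.9979226  233.36448265]
[346.55710337 237.74287836] [337.97106917 238.16937972] [317.84259699 246.4044108 ] [284.65346322 246.40868365]
```

View pics/c4.png

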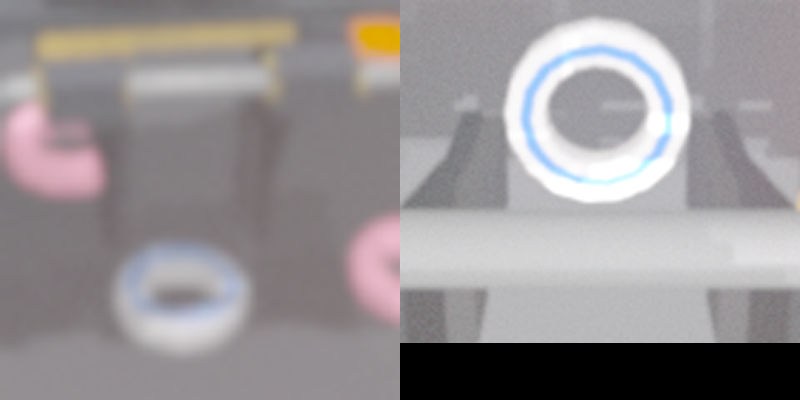

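Emit:
apply_moves --targets '[[[0.5, -0.5, 0], [0, 0, 0]], [[0.5, -0.5, 0], [0, 0, 0]], [[0.5, -0.5, 0], [0, 0, 0]], [[0.5, -0.5, -2], [0, 0, 0]], [[0.5, -0.5, -4], [0, 0, 0]], [[0.5, -0.5, -5], [0, 0, 0]]]' --hand 54

```text
time_s: 4.1
tool_pos: [0.5853, 0.0945, -0.003]
tool_rot: [-180.0, 0.0, 90.0]
force: [-0.1, 0.6, -0.1]
grip_width: 0.054
```

No contact though the TCP is nominally below the bench: the open fingers' tips sit higher. Continue in small steps.

Emit:
apply_moves --targets '[[[0, 0, -2], [0, 0, 0]], [[0, 0, -4], [0, 0, 0]], [[0, 0, -6], [0, 0, 0]], [[0, 0, -7], [0, 0, 0]], [[0, 0, -7], [0, 0, 0]]]'

```text
time_s: 4.6
tool_pos: [0.5854, 0.0944, -0.0098]
tool_rot: [-180.0, 0.0, 90.0]
force: [-0.3, 0.1, -0.2]
grip_width: 0.0543
```

```bash
python3 - <<'E'
from h import *
p,c,o=look("bearing",.010);S=env.read_camera("side");print(o["grip_width"],o["force"])
g=lambda im:(255*(im/255.)**.45).astype(np.uint8)
a=cv2.resize(g(S["image"][205:265,320:380]),(400,400),interpolation=cv2.INTER_CUBIC)
b=cv2.resize(g(p["image"][190:310,250:390]),(400,343),interpolation=cv2.INTER_CUBIC)
m=np.zeros((400,800,3),np.uint8);m[:,:400]=a;m[:343,400:]=b
cv2.imwrite("pics/c5.png",m[:,:,::-1])
E
```

```text
tcp [585.4  94.4  -9.8] [-1.7998e+02  1.0000e-02  9.0000e+01] F [-0.31  0.07 -0.18]
bearing 0.91 [223.  52. 302. 133.] circ 552.6 182.9 22.8 ell [552.6 182.8] [44.  44.6]
bearing 0.89 [413. 184. 484. 240.] circ 669.7 104.2 24.0 ell [668.8 107.1] [35.6 46.9]
bearing 0.78 [285. 199. 352. 264.] circ 585.4 94.8 23.6 ell [585.4  95.2] [45.  45.3]
0.05427169445103034 [-0.31444251  0.07498558 -0.18001999]
```

View pics/c5.png

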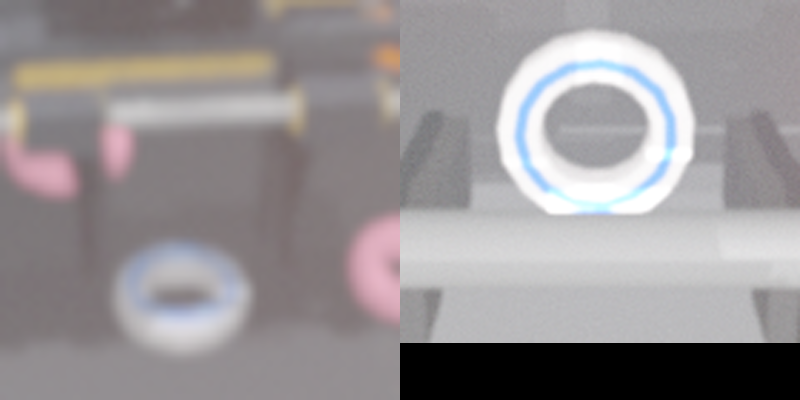

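Emit:
apply_moves --targets '[[[0, 0.5, -2], [0, 0, 0]], [[0, 0.5, -4], [0, 0, 0]], [[0, 0.5, -6], [0, 0, 0]], [[0, 0.5, -7], [0, 0, 0]], [[0, 0.5, -8], [0, 0, 0]], [[0, 0.5, -8], [0, 0, 0]]]'

```text
time_s: 5.35
tool_pos: [0.5854, 0.0949, -0.0178]
tool_rot: [-180.0, 0.0, 90.0]
force: [-0.1, -0.1, -0.1]
grip_width: 0.0542
```

Emit:
apply_moves --targets '[[[0, 0, -0.5], [0, 0, 0]], [[0, 0, -1], [0, 0, 0]], [[0, 0, -1.5], [0, 0, 0]], [[0, 0, -2], [0, 0, 0]]]'

```text
time_s: 5.75
tool_pos: [0.5856, 0.095, -0.0196]
tool_rot: [180.0, 0.0, 90.0]
force: [-0.2, -0.3, -0.3]
grip_width: 0.0542
```

Emit:
apply_moves --targets '[[[0, 0, 0], [0, 0, 0]], [[0, 0, 0], [0, 0, 0]], [[0, 0, 0], [0, 0, 0]], [[0, 0, 0], [0, 0, 0]]]' --hand 40 --squeeze 15

```text
time_s: 6.15
tool_pos: [0.5855, 0.095, -0.0196]
tool_rot: [180.0, 0.0, 90.0]
force: [0.5, 0.2, -0.4]
grip_width: 0.0411
```

Emit:
apply_moves --targets '[[[0, 0, 0], [0, 0, 0]], [[0, 0, 0], [0, 0, 0]], [[0, 0, 0], [0, 0, 0]], [[0, 0, -1], [0, 0, 0]], [[0, 0, -2], [0, 0, 0]], [[0, 0, -3], [0, 0, 0]], [[0, 0, -4], [0, 0, 0]], [[0, 0, -4], [0, 0, 0]]]' --hand 54

```text
time_s: 6.95
tool_pos: [0.5853, 0.095, -0.0238]
tool_rot: [-180.0, 0.0, 90.0]
force: [-0.1, -0.4, 0.6]
grip_width: 0.054
```

Emit:
apply_moves --targets '[[[0, 0, -0.5], [0, 0, 0]], [[0, 0, -1], [0, 0, 0]], [[0, 0, -1.5], [0, 0, 0]], [[0, 0, -2], [0, 0, 0]], [[0, 0, -2], [0, 0, 0]]]'

```text
time_s: 7.45
tool_pos: [0.5855, 0.0949, -0.0257]
tool_rot: [180.0, 0.0, 90.0]
force: [0.1, 0.2, 0.3]
grip_width: 0.0539
```

Emit:
apply_moves --targets '[[[0, 0, 0], [0, 0, 0]], [[0, 0, 0], [0, 0, 0]], [[0, 0, 0], [0, 0, 0]], [[0, 0, 0], [0, 0, 0]]]' --hand 40

```text
time_s: 7.85
tool_pos: [0.5862, 0.095, -0.0248]
tool_rot: [179.9, -0.0, 90.0]
force: [-1.0, -0.1, 5.0]
grip_width: 0.041
```

```bash
python3 - <<'E'
from h import *
p,c,o=look("bearing",.010);S=env.read_camera("side");print(o["grip_width"],o["force"])
g=lambda im:(255*(im/255.)**.45).astype(np.uint8)
a=cv2.resize(g(S["image"][205:265,320:380]),(400,400),interpolation=cv2.INTER_CUBIC)
b=cv2.resize(g(p["image"][190:310,250:390]),(400,343),interpolation=cv2.INTER_CUBIC)
m=np.zeros((400,800,3),np.uint8);m[:,:400]=a;m[:343,400:]=b
cv2.imwrite("pics/c6.png",m[:,:,::-1])
E
```

```text
tcp [586.2  95.  -24.8] [179.93  -0.    90.  ] F [-0.97 -0.12  5.05]
bearing 0.98 [416. 193. 497. 244.] circ 669.6 104.4 24.2 ell [669.  109.3] [31.7 46.5]
bearing 0.67 [284. 207. 351. 263.] circ 585.9 95.8 23.0 ell [586.   98.9] [37.9 44.6]
bearing 0.66 [213.  47. 299. 137.] circ 552.8 182.8 22.7 ell [552.8 182.7] [44.1 44.5]
0.04096994952757434 [-0.97441502 -0.1205794   5.04532288]
```

View pics/c6.png

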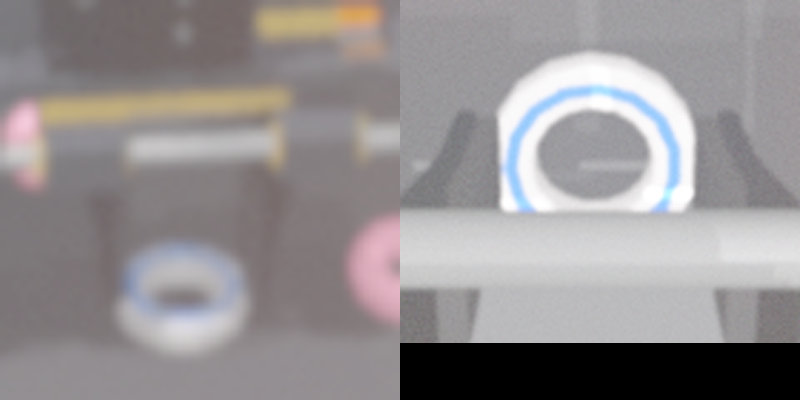

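Emit:
apply_moves --targets '[[[0, 0, 0], [0, 0, 0]], [[0, 0, 0], [0, 0, 0]], [[0, 0, 5], [0, 0, 0]], [[0, 0, 15], [0, 0, 0]], [[0, 0, 15], [0, 0, 0]]]' --squeeze 30

```text
time_s: 8.5
tool_pos: [0.5867, 0.0952, -0.0091]
tool_rot: [179.8, -0.0, 90.0]
force: [1.0, -0.5, -0.3]
grip_width: 0.0397
```

```bash
python3 - <<'E'
from h import *
p,c,o=look("bearing",.010);print(o["grip_width"],o["force"])
p,c,o=look("bearing",.027)
S=env.read_camera("side")
for r in env.regions_of(S,"bearing")[:5]:print(r["conf"],np.round(r["rect"]),[np.round(proj(S,[.586,.095,z])) for z in(.005,.02)])
b=p["image"][150:350,200:440]
cv2.imwrite("pics/w7.png",b[:,:,::-1])
g=p["image"].mean(2)
print([int(x) for x in g[232,240:400:4]]);print([int(x) for x in g[245,240:400:4]])
E
```

```text
tcp [586.7  95.2  -9.1] [ 1.7985e+02 -2.0000e-02  9.0000e+01] F [ 0.96 -0.48 -0.33]
bearing 0.93 [408. 186. 480. 237.] circ 669.7 103.6 24.0 ell [668.9 106.9] [35.3 45.8]
bearing 0.89 [221.  54. 300. 137.] circ 552.8 182.4 23.3 ell [552.8 182.5] [44.6 45.8]
bearing 0.65 [282. 198. 349. 262.] circ 586.0 94.9 23.5 ell [586.   95.2] [43.9 45. ]
0.03973068886131434 [ 0.95757481 -0.47931255 -0.32683268]
tcp [585.8  95.  -10.2] [179.95  -0.    90.  ] F [ 0.25 -0.72 -1.13]
bearing 0.83 [288. 200. 349. 265.] circ 585.5 101.9 21.1 ell [586.  102.6] [39.8 40.5]
bearing 0.83 [410. 184. 483. 238.] circ 661.7 111.0 22.0 ell [660.9 113.4] [31.2 42.3]
bearing 0.68 [222.  50. 302. 134.] circ 556.1 181.5 20.8 ell [555.9 181.5] [40.1 40.8]
0.62 [372. 239. 389. 253.] [array([347., 249.]), array([347., 244.])]
0.55 [323. 226. 335. 229.] [array([347., 249.]), array([347., 244.])]
0.51 [352. 270. 372. 292.] [array([347., 249.]), array([347., 244.])]
0.48 [341. 244. 358. 258.] [array([347., 249.]), array([347., 244.])]
0.16 [258. 283. 357. 373.] [array([347., 249.]), array([347., 244.])]
[82, 80, 85, 82, 79, 80, 83, 75, 54, 58, 69, 98, 243, 163, 244, 119, 87, 88, 86, 83, 90, 85, 89, 86, 157, 244, 165, 245, 150, 72, 68, 54, 67, 83, 83, 83, 89, 86, 85, 88]
[65, 76, 76, 79, 82, 83, 57, 55, 64, 74, 71, 77, 247, 171, 243, 224, 152, 84, 89, 87, 87, 87, 92, 172, 255, 255, 218, 255, 99, 69, 73, 65, 58, 59, 80, 86, 87, 85, 82, 71]
```

Emit:
apply_moves --targets '[[[0, -0.5, 0], [0, 0, 0]], [[0, -0.5, -4], [0, 0, 0]], [[0, -0.5, -8], [0, 0, 0]], [[0, -0.5, -12], [0, 0, 0]], [[0, -0.5, -16], [0, 0, 0]], [[0, -0.5, -18], [0, 0, 0]], [[0, -0.5, -19], [0, 0, 0]], [[0, -0.5, -19], [0, 0, 0]]]' --hand 53 --squeeze 15

```text
time_s: 9.6
tool_pos: [0.5854, 0.0945, -0.0298]
tool_rot: [-180.0, 0.0, 90.0]
force: [0.1, -0.7, -0.4]
grip_width: 0.0529
```

Emit:
apply_moves --targets '[[[0, 0, -1], [0, 0, 0]], [[0, 0, -2], [0, 0, 0]], [[0, 0, -2], [0, 0, 0]]]'

```text
time_s: 9.9
tool_pos: [0.5855, 0.0944, -0.0317]
tool_rot: [-180.0, 0.0, 90.0]
force: [0.2, -1.1, -0.7]
grip_width: 0.0533
```

Emit:
apply_moves --targets '[[[0, 0.3, -1], [0, 0, 0]], [[0, 0.3, -2], [0, 0, 0]], [[0, 0.3, -2], [0, 0, 0]]]'

```text
time_s: 10.2
tool_pos: [0.5854, 0.0948, -0.0338]
tool_rot: [-180.0, 0.0, 90.0]
force: [0.3, 0.2, 0.8]
grip_width: 0.0532
```

Emit:
apply_moves --targets '[[[0, 0, 0], [0, 0, 0]], [[0, 0, 0], [0, 0, 0]], [[0, 0, 0], [0, 0, 0]], [[0, 0, 0], [0, 0, 0]]]' --hand 43

```text
time_s: 10.6
tool_pos: [0.5855, 0.0947, -0.0336]
tool_rot: [180.0, 0.0, 90.0]
force: [-0.4, -0.5, -0.5]
grip_width: 0.0443
```

Emit:
apply_moves --targets '[[[0, 0, 0], [0, 0, 0]], [[0, 0, 0], [0, 0, 0]], [[0, 0, 0], [0, 0, 0]]]' --hand 36 --squeeze 30

```text
time_s: 10.9
tool_pos: [0.5855, 0.0948, -0.0336]
tool_rot: [180.0, 0.0, 90.0]
force: [0.0, -0.4, 0.5]
grip_width: 0.0443
```

Emit:
apply_moves --targets '[[[0, 0, 0], [0, 0, 0]], [[0, 0, 5], [0, 0, 0]], [[0, 0, 20], [0, 0, 0]], [[0, 0, 20], [0, 0, 0]]]'

```text
time_s: 11.3
tool_pos: [0.5877, 0.0952, -0.0108]
tool_rot: [179.7, -0.0, 90.0]
force: [0.6, 0.5, -1.0]
grip_width: 0.0445
```

```bash
python3 - <<'E'
from h import *
p,c,o=look("bearing",.010);print(o["grip_width"],o["force"])
S=env.read_camera("side")
for r in env.regions_of(S,"bearing")[:5]:print(r["conf"],np.round(r["rect"]))
g=lambda im:(255*(im/255.)**.45).astype(np.uint8)
a=cv2.resize(g(S["image"][195:265,310:380]),(400,400),interpolation=cv2.INTER_CUBIC)
b=cv2.resize(g(p["image"][190:310,250:390]),(400,343),interpolation=cv2.INTER_CUBIC)
m=np.zeros((400,800,3),np.uint8);m[:,:400]=a;m[:343,400:]=b
cv2.imwrite("pics/c7.png",m[:,:,::-1])
E
```

```text
tcp [587.7  95.2 -10.8] [ 1.7974e+02 -4.0000e-02  9.0000e+01] F [ 0.63  0.5  -0.96]
bearing 0.74 [218.  51. 298. 137.] circ 552.9 182.9 23.3 ell [552.9 182.6] [44.9 45.6]
bearing 0.59 [409. 187. 481. 238.] circ 669.7 104.6 24.1 ell [668.8 107.4] [34.4 46.5]
bearing 0.56 [281. 212. 356. 265.] circ 588.0 85.6 26.4 ell [587.9  89.8] [40.7 49.1]
0.04452368053831678 [ 0.6298048   0.50483956 -0.96011957]
0.77 [341. 238. 358. 249.]
0.74 [352. 271. 373. 292.]
0.63 [372. 238. 391. 256.]
0.53 [324. 227. 334. 229.]
```

View pics/c7.png

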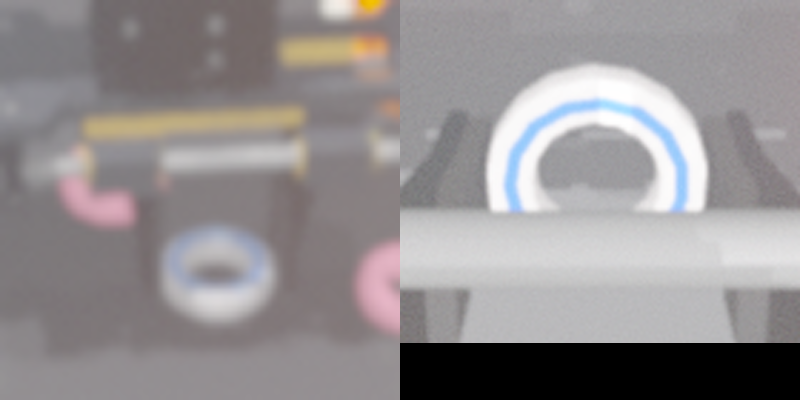

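```bash
python3 - <<'E'
from h import *
from scipy.optimize import least_squares
o=env.get_obs(); p=env.read_camera("wrist"); S=env.read_camera("side"); C=env.read_camera("scene")
c=wristcam(p,o); t=o["tool_pos"]; print(t)
g=p["image"].mean(2)
print("wrist col318 rows200-330",[int(x) for x in g[200:330:4,318]])
print("wrist colors row", [p["image"][r,318].tolist() for r in (255,277,300,330,360,390)])
s=S["image"]; print("side col350 rows180-262",[int(x) for x in s[180:262:2,350].mean(1)])
# wrist v edge -> line of (y,z) at x=tx ; side row at rod
def line(pic,u,v,cf=None): 
    oo,d=ray(pic,u,v,cf); k=(t[0]-oo[0])/d[0] if abs(d[0])>1e-3 else None; return oo,d
f=lambda X,vw,vs: [proj(p,[t[0],X[0],X[1]],c)[1]-vw, proj(S,[t[0],X[0],X[1]])[1]-vs]
for vw,vs in((277,222.5),(263.5,222.5),(291.5,222.5),(277,220),(277,225)):
    r=least_squares(f,[.1,.08],args=(vw,vs)).x; print(vw,vs,np.round((r-t[1:])*1000,1))
save(p,"w8"); save(S,"s8"); save(C,"sc8")
a=cv2.resize(S["image"][150:265,290:410],(480,460),interpolation=cv2.INTER_CUBIC)
b=cv2.resize(p["image"][180:400,200:440],(320,293),interpolation=cv2.INTER_CUBIC)
m=np.zeros((460,800,3),np.uint8);m[:,:480]=a;m[:293,480:]=b
cv2.imwrite("pics/c8.png",(255*(m/255.)**.6).astype(np.uint8)[:,:,::-1])
E
```

```text
[ 0.5854399   0.09472788 -0.01355998]
wrist col318 rows200-330 [90, 84, 81, 144, 222, 250, 213, 205, 222, 84, 91, 86, 86, 88, 93, 120, 123, 145, 160, 171, 169, 156, 140, 126, 128, 126, 127, 126, 127, 137, 170, 171, 174]
wrist colors row [[83, 84, 87], [169, 166, 168], [125, 125, 128], [177, 147, 96], [76, 81, 81], [47, 47, 49]]
side col350 rows180-262 [60, 101, 129, 89, 44, 41, 41, 39, 39, 38, 39, 38, 39, 39, 39, 40, 48, 67, 99, 85, 86, 137, 112, 64, 57, 58, 57, 62, 95, 125, 121, 80, 82, 154, 169, 119, 60, 51, 62, 72, 73]
277 222.5 [11. 90.]
263.5 222.5 [15.4 86.6]
291.5 222.5 [ 6.4 93.6]
277 220 [14.  94.9]
277 225 [ 8.  85.1]
```

View pics/c8.png

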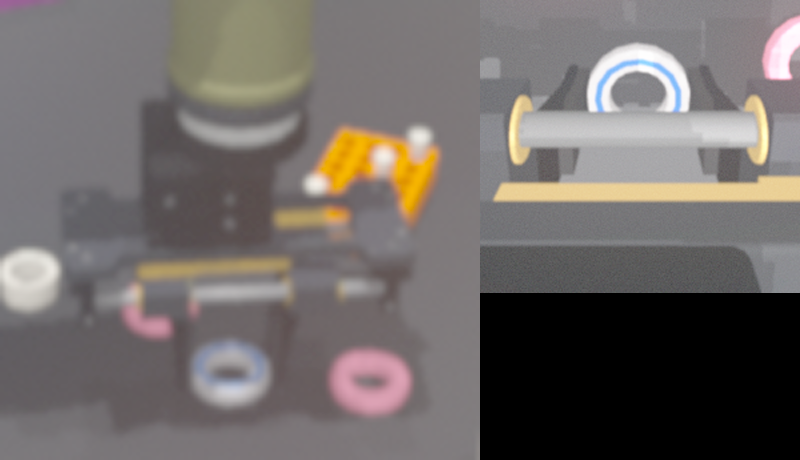

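```bash
python3 - <<'E'
from h import *
S=env.read_camera("side"); C=env.read_camera("scene")
print("tip side", np.round(onz(S,310.9,285.9,.151)*1000,1), "mid col", np.round(onz(S,311.1,295.5,.142)*1000,1))
from scipy.optimize import least_squares
def cyl(P,x,y):
    pts=[]
    for z,r in((.155,.005),(.151,.008),(.139,.008)):
        for a in np.linspace(0,6.28,24): pts.append(proj(P,[x+r*np.cos(a),y+r*np.sin(a),z]))
    return np.array(pts)
for n,P in(("side",S),("scene",C)):
    im=cv2.cvtColor(P["image"],cv2.COLOR_RGB2HSV)
    m=((im[...,0]<8)|(im[...,0]>172))&(im[...,1]>140)&(im[...,2]>90)
    ys,xs=np.nonzero(m); k=(xs>240)&(xs<340); ys,xs=ys[k],xs[k]
    if len(xs): print(n,"red",xs.min(),xs.max(),ys.min(),ys.max(),len(xs))
q=cyl(S,.4855,-.1555); print(q.min(0),q.max(0))
a=S["image"][276:306,300:324].mean(2).astype(int)
for r in range(0,30,2): print(276+r,a[r].tolist())
save(C,"sc9")
E
```

```text
tip side [ 492.4 -159.6  151. ] mid col [ 491.9 -173.3  142. ]
side red 303 320 307 316 70
scene red 272 296 293 330 33
[302.15491907 280.65470847] [311.57514942 292.70705803]
276 [75, 75, 75, 75, 76, 75, 75, 75, 76, 76, 75, 76, 76, 76, 75, 75, 75, 76, 76, 76, 75, 76, 75, 76]
278 [76, 74, 75, 75, 76, 76, 75, 75, 76, 76, 75, 76, 75, 76, 76, 76, 77, 75, 76, 76, 76, 76, 76, 75]
280 [76, 76, 76, 76, 76, 76, 76, 77, 81, 86, 91, 90, 86, 81, 78, 76, 75, 76, 76, 76, 77, 76, 77, 77]
282 [76, 76, 77, 77, 76, 78, 87, 111, 145, 170, 179, 178, 171, 150, 119, 90, 79, 78, 77, 76, 77, 77, 77, 77]
284 [77, 77, 77, 76, 79, 92, 126, 165, 192, 206, 210, 210, 206, 194, 168, 130, 95, 79, 77, 78, 77, 77, 78, 78]
286 [77, 76, 77, 78, 82, 107, 148, 180, 196, 204, 207, 206, 202, 192, 174, 145, 106, 82, 78, 78, 77, 78, 77, 77]
288 [77, 77, 77, 78, 80, 95, 128, 161, 181, 191, 194, 192, 186, 174, 154, 124, 94, 81, 78, 78, 78, 78, 79, 80]
290 [78, 78, 78, 78, 82, 96, 120, 140, 152, 157, 158, 155, 150, 143, 133, 116, 94, 82, 80, 81, 81, 81, 81, 82]
292 [78, 78, 79, 82, 95, 117, 136, 145, 148, 150, 152, 150, 146, 142, 139, 129, 109, 90, 83, 82, 82, 81, 82, 81]
294 [96, 92, 89, 90, 107, 125, 135, 142, 147, 150, 151, 150, 146, 144, 141, 137, 125, 104, 87, 83, 82, 82, 83, 82]
296 [169, 164, 158, 151, 145, 143, 140, 139, 145, 150, 152, 151, 146, 142, 137, 131, 121, 101, 86, 84, 83, 83, 83, 83]
298 [193, 194, 193, 192, 188, 184, 172, 154, 148, 151, 152, 151, 146, 139, 132, 133, 133, 123, 114, 109, 104, 99, 93, 90]
300 [195, 196, 196, 195, 193, 189, 182, 164, 151, 151, 152, 151, 147, 141, 137, 141, 151, 158, 167, 173, 172, 169, 163, 158]
302 [196, 196, 195, 192, 189, 190, 191, 183, 171, 163, 159, 157, 156, 157, 164, 173, 170, 163, 169, 185, 193, 194, 193, 193]
304 [197, 196, 190, 176, 165, 172, 186, 195, 197, 195, 193, 191, 191, 190, 191, 187, 172, 149, 138, 155, 177, 189, 193, 194]
```

Emit:
apply_moves --targets '[[[0, 0, 45], [0, 0, 0]], [[0, 0, 90], [0, 0, 0]], [[-10, -30, 125], [0, 0, 0]], [[-26, -75, 140], [0, 0, 0]], [[-43, -120, 155], [0, 0, 0]], [[-60, -165, 163], [0, 0, 0]], [[-75, -205, 163], [0, 0, 0]], [[-90, -240, 163], [0, 0, 0]]]'

```text
time_s: 12.55
tool_pos: [0.4946, -0.1478, 0.1499]
tool_rot: [179.9, 0.0, 89.9]
force: [-0.0, -0.6, -0.9]
grip_width: 0.0443
```

Emit:
apply_moves --targets '[[[-3.5, -12, 0], [0, 0, 0]], [[-3.5, -12, 0], [0, 0, 0]], [[-3.5, -12, 0], [0, 0, 0]], [[-3.5, -12, 0], [0, 0, 0]]]'

```text
time_s: 12.95
tool_pos: [0.4928, -0.1549, 0.1492]
tool_rot: [180.0, -0.0, 90.2]
force: [0.7, 0.1, -0.6]
grip_width: 0.0441
```

```bash
python3 - <<'E'
from h import *
p,c,o=look("bearing",o_z:=.19);print(o["grip_width"])
S=env.read_camera("side")
for r in env.regions_of(S,"bearing")[:3]:print(r["conf"],np.round(r["rect"]))
a=cv2.resize(S["image"][230:330,260:360],(400,400),interpolation=cv2.INTER_CUBIC)
b=cv2.resize(p["image"][150:290,230:410],(400,311),interpolation=cv2.INTER_CUBIC)
m=np.zeros((400,800,3),np.uint8);m[:,:400]=a;m[:311,400:]=b
cv2.imwrite("pics/c9.png",m[:,:,::-1])
E
```

```text
tcp [ 492.8 -154.9  149.2] [ 1.80e+02 -5.00e-02  9.02e+01] F [ 0.68  0.07 -0.61]
bearing 0.75 [401.  22. 447.  73.] circ 544.2 -47.2 11.2 ell [544.3 -47.2] [21.3 21.9]
bearing 0.63 [282. 212. 356. 264.] circ 493.2 -155.3 23.0 ell [ 493.2 -151.3] [35.  42.9]
0.04405967565044031
0.69 [300. 257. 328. 279.]
0.67 [373. 238. 392. 254.]
0.62 [354. 272. 370. 288.]
```

View pics/c9.png

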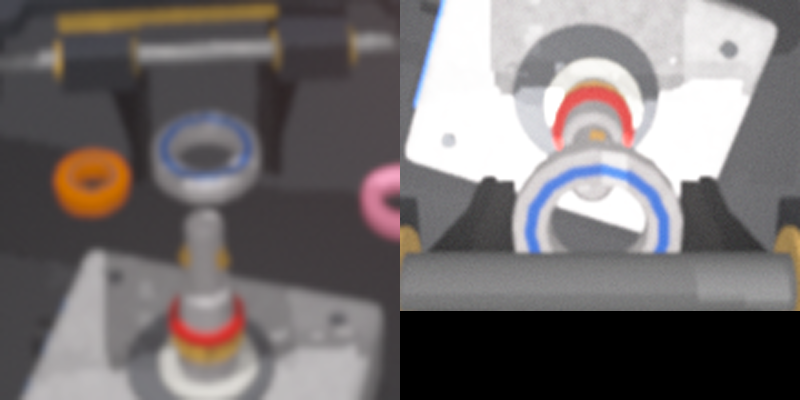

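Emit:
apply_moves --targets '[[[0, -2, -8], [0, 0, 0]], [[0, -2, -16], [0, 0, 0]], [[0, -2, -22], [0, 0, 0]], [[0, -2, -25], [0, 0, 0]], [[0, -2, -28], [0, 0, 0]], [[0, -2, -31], [0, 0, 0]], [[0, -2, -34], [0, 0, 0]], [[0, -2, -34], [0, 0, 0]]]'

```text
time_s: 13.95
tool_pos: [0.4918, -0.1591, 0.115]
tool_rot: [-180.0, -0.0, 90.0]
force: [-1.0, -0.5, -1.2]
grip_width: 0.0442
```

Emit:
apply_moves --targets '[[[0, 0, -2], [0, 0, 0]], [[0, 0, -4], [0, 0, 0]], [[0, 0, -4], [0, 0, 0]]]'

```text
time_s: 14.25
tool_pos: [0.4919, -0.1592, 0.1111]
tool_rot: [-180.0, -0.0, 90.0]
force: [-0.5, -0.8, -0.2]
grip_width: 0.0441
```

Emit:
apply_moves --targets '[[[1.5, 0, 0], [0, 0, 0]], [[3, 0, 0], [0, 0, 0]], [[4.5, 0, 0], [0, 0, 0]], [[6, 0, 0], [0, 0, 0]], [[6, 0, 0], [0, 0, 0]]]'

```text
time_s: 14.75
tool_pos: [0.4963, -0.1592, 0.1112]
tool_rot: [-179.8, -0.0, 90.0]
force: [-5.2, 1.4, 2.8]
grip_width: 0.0444
```

Emit:
apply_moves --targets '[[[-3, 0, 0], [0, 0, 0]], [[-6, 0, 0], [0, 0, 0]], [[-9, 0, 0], [0, 0, 0]], [[-10.5, 0, 0], [0, 0, 0]], [[-12, 0, 0], [0, 0, 0]], [[-12, 0, 0], [0, 0, 0]]]'

```text
time_s: 15.35
tool_pos: [0.4861, -0.1592, 0.1115]
tool_rot: [180.0, 0.0, 90.0]
force: [0.3, -0.1, -0.3]
grip_width: 0.0443
```

Emit:
apply_moves --targets '[[[3, 0, 0], [0, 0, 0]], [[6, 0, 0], [0, 0, 0]], [[6, 2, 0], [0, 0, 0]], [[6, 4, 0], [0, 0, 0]], [[6, 5, 0], [0, 0, 0]], [[6, 6, 0], [0, 0, 0]], [[6, 6, 0], [0, 0, 0]]]'

```text
time_s: 16.05
tool_pos: [0.492, -0.153, 0.1114]
tool_rot: [180.0, -0.0, 90.0]
force: [0.6, 0.2, -1.1]
grip_width: 0.0442
```

Emit:
apply_moves --targets '[[[0, -3, 0], [0, 0, 0]], [[0, -6, 0], [0, 0, 0]], [[0, -9, 0], [0, 0, 0]], [[0, -10.5, 0], [0, 0, 0]], [[0, -12, 0], [0, 0, 0]], [[0, -12, 0], [0, 0, 0]]]'

```text
time_s: 16.65
tool_pos: [0.492, -0.163, 0.1113]
tool_rot: [-180.0, -0.2, 90.1]
force: [-0.4, 5.8, 0.9]
grip_width: 0.0444
```

Emit:
apply_moves --targets '[[[-0.8, 4, 0], [0, 0, 0]], [[-0.8, 7, 0], [0, 0, 0]], [[-0.8, 7, -4], [0, 0, 0]], [[-0.8, 7, -9], [0, 0, 0]], [[-0.8, 7, -14], [0, 0, 0]], [[-0.8, 7, -19], [0, 0, 0]], [[-0.8, 7, -24], [0, 0, 0]], [[-0.8, 7, -26], [0, 0, 0]]]'

```text
time_s: 17.45
tool_pos: [0.4907, -0.1582, 0.0845]
tool_rot: [-179.9, -0.0, 90.0]
force: [0.6, -0.3, -0.4]
grip_width: 0.044
```

Emit:
apply_moves --targets '[[[0, 0, -1.5], [0, 0, 0]], [[0, 0, -3], [0, 0, 0]], [[0, 0, -4.5], [0, 0, 0]], [[0, 0, -6], [0, 0, 0]], [[0, 0, -6], [0, 0, 0]]]'

```text
time_s: 17.95
tool_pos: [0.4911, -0.1582, 0.0792]
tool_rot: [-180.0, -0.0, 90.0]
force: [0.2, 0.5, -1.2]
grip_width: 0.0438
```

Emit:
apply_moves --targets '[[[0, 0, -2], [0, 0, 0]], [[0, 0, -4], [0, 0, 0]], [[0, 0, -6], [0, 0, 0]], [[0, 0, -8], [0, 0, 0]], [[0, 0, -8], [0, 0, 0]]]'

```text
time_s: 18.45
tool_pos: [0.4909, -0.1581, 0.0709]
tool_rot: [-180.0, -0.0, 90.0]
force: [-0.5, 0.4, -0.4]
grip_width: 0.0439
```

Emit:
apply_moves --targets '[[[0, 0, -2], [0, 0, 0]], [[0, 0, -4], [0, 0, 0]], [[0, 0, -6], [0, 0, 0]], [[0, 0, -8], [0, 0, 0]], [[0, 0, -9], [0, 0, 0]], [[0, 0, -9], [0, 0, 0]]]'

```text
time_s: 19.05
tool_pos: [0.4911, -0.1582, 0.0622]
tool_rot: [-180.0, -0.0, 90.0]
force: [-1.1, 0.6, -0.9]
grip_width: 0.044
```

Emit:
apply_moves --targets '[[[0, 0, -0.7], [0, 0, 0]], [[0, 0, -1.4], [0, 0, 0]], [[0, 0, -2.1], [0, 0, 0]], [[0, 0, -2.1], [0, 0, 0]]]'

```text
time_s: 19.45
tool_pos: [0.4914, -0.1583, 0.0606]
tool_rot: [180.0, 0.0, 90.0]
force: [-1.8, 0.1, 2.5]
grip_width: 0.0439
```

Emit:
apply_moves --targets '[[[0, 0, 0.8], [0, 0, 0]], [[0, 0, 0.8], [0, 0, 0]], [[0, 0, 0.8], [0, 0, 0]], [[0, 0, 5], [0, 0, 0]], [[0, 0, 25], [0, 0, 0]], [[0, 0, 60], [0, 0, 0]], [[0, 0, 100], [0, 0, 0]], [[0, 30, 115], [0, 0, 0]]]' --hand 58

```text
time_s: 20.25
tool_pos: [0.493, -0.1329, 0.1798]
tool_rot: [179.6, 0.2, 89.6]
force: [1.3, -0.9, -0.2]
grip_width: 0.058
```

```bash
python3 - <<'E'
from h import *
p,c,o=look("bearing",.105)
S=env.read_camera("side")
for r in env.regions_of(S,"bearing")[:5]:
    ys,xs=np.nonzero(r["region"]);print(r["conf"],np.round(r["rect"]),xs.mean(),ys.mean())
print(proj(S,[.4912,-.158,.100]))
E
```

```text
tcp [ 493.  -132.9  179.8] [179.62   0.2   89.58] F [ 1.3  -0.85 -0.23]
bearing 0.94 [295. 198. 340. 241.] circ 492.0 -158.1 23.5 ell [ 491.7 -157.7] [41.8 43.1]
bearing 0.79 [390.  54. 432.  95.] circ 575.0 -22.3 16.8 ell [574.8 -22.4] [31.8 32.6]
bearing 0.37 [239. 133. 390. 263.] circ 489.3 -138.9 77.9 ell [ 489.  -137.4] [116.8 148. ]
0.73 [354. 271. 372. 289.] 360.91153846153844 280.0
0.67 [371. 238. 390. 255.] 382.03333333333336 244.7047619047619
[310.78983972 305.52016   ]
```

Emit:
apply_moves --targets '[[[-2, 43, 0], [0, 0, 0]], [[-5, 88, 0], [0, 0, 0]], [[-7, 133, 0], [0, 0, 0]], [[-10, 178, 0], [0, 0, 0]], [[-13, 223, 0], [0, 0, 0]], [[-16, 268, -15], [0, 0, 0]], [[-18, 308, -40], [0, 0, 0]], [[-21, 340, -75], [0, 0, 0]]]' --hand 52

```text
time_s: 21.25
tool_pos: [0.471, 0.2139, 0.1001]
tool_rot: [179.9, -0.1, 90.0]
force: [1.1, 0.3, -0.5]
grip_width: 0.0518
```

Emit:
apply_moves --targets '[[[0, 5, -40], [0, 0, 0]], [[0, 5, -60], [0, 0, 0]], [[0, 5, -60], [0, 0, 0]], [[0, 5, -60], [0, 0, 0]], [[0, 5, -60], [0, 0, 0]]]'

```text
time_s: 21.75
tool_pos: [0.4716, 0.2166, 0.0416]
tool_rot: [179.9, -0.0, 89.9]
force: [0.1, -0.1, -0.2]
grip_width: 0.0522
```

```bash
python3 - <<'E'
from h import *
p,c,o=look("spacer",.018); save(p,"w10")
for r in env.regions_of(p,"spacer")[:2]: print(r["rect"])
E
```

```text
tcp [471.6 216.6  41.6] [ 1.7987e+02 -4.0000e-02  8.9930e+01] F [ 0.13 -0.11 -0.24]
spacer 0.94 [296. 193. 336. 241.] circ 470.0 213.4 19.5 ell [470.6 213.1] [34.7 38.4]
[296.4, 193.3, 336.5, 240.7]
```

Emit:
apply_moves --targets '[[[0, -3.5, -20], [0, 0, 0]], [[0, -3.5, -40], [0, 0, 0]], [[0, -3.5, -55], [0, 0, 0]], [[0, -3.5, -63], [0, 0, 0]], [[0, -3.5, -68], [0, 0, 0]], [[0, -3.5, -68], [0, 0, 0]], [[0, -3.5, -68], [0, 0, 0]]]'

```text
time_s: 22.6
tool_pos: [0.4709, 0.2136, -0.027]
tool_rot: [179.9, -0.0, 90.0]
force: [-0.4, -1.1, -0.7]
grip_width: 0.0521
```

```bash
python3 - <<'E'
from h import *
p,c,o=look("spacer",.018)
E
```

```text
tcp [470.9 213.6 -27. ] [ 1.7992e+02 -3.0000e-02  9.0000e+01] F [-0.43 -1.09 -0.69]
spacer 0.95 [287. 218. 346. 264.] circ 470.4 215.9 18.8 ell [470.7 218.3] [29.5 33.7]
```

```bash
python3 - <<'E'
from h import *
p=env.read_camera("wrist"); o=env.get_obs()
o1=dict(tool_pos=np.array([.4716,.2166,.0416]),tool_rot=[179.87,-.04,89.93]); c=wristcam(p,o1)
print("hi: +edge z0",onz(p,316,193.3,0,c)[1]-.018,"+edge z18",onz(p,316,193.3,.018,c)[1]-.018,"-edge",onz(p,316,240.7,.018,c)[1]+.018)
c=wristcam(p,o);print("lo: +edge z0",onz(p,316,218,0,c)[1]-.018,onz(p,316,218,.018,c)[1]-.018)
E
```

```text
hi: +edge z0 0.2104225427871271 +edge z18 0.21526525854028503 -edge 0.21062483938104473
lo: +edge z0 0.20986852558969968 0.21639827395219544
```

Emit:
apply_moves --targets '[[[0, -2, 0], [0, 0, 0]], [[0, -2, 0], [0, 0, 0]], [[0, -2, 0], [0, 0, 0]], [[0, -2, 0], [0, 0, 0]], [[0, -2, 0], [0, 0, 0]], [[0, -2, 0], [0, 0, 0]]]' --hand 30 --squeeze 15

```text
time_s: 23.35
tool_pos: [0.4703, 0.2112, -0.0276]
tool_rot: [180.0, 0.0, 90.0]
force: [0.1, -0.2, 1.9]
grip_width: 0.0355
```

Emit:
apply_moves --targets '[[[0, 0, 0], [0, 0, 0]], [[0, 0, 0], [0, 0, 0]], [[0, 0, 10], [0, 0, 0]], [[0, 0, 40], [0, 0, 0]], [[0, 0, 80], [0, 0, 0]], [[0, 0, 80], [0, 0, 0]], [[0, 0, 80], [0, 0, 0]]]' --squeeze 22

```text
time_s: 24.05
tool_pos: [0.4711, 0.2118, 0.0537]
tool_rot: [179.8, -0.1, 90.0]
force: [0.2, -0.8, -0.7]
grip_width: 0.0347
```

```bash
python3 - <<'E'
from h import *
o=env.get_obs(); zt=o["tool_pos"][2]+.027+.018
p,c,o=look("spacer",zt); r=env.regions_of(p,"spacer")
if r:
    r=r[0]; u=(r["rect"][0]+r["rect"][2])/2
    print("y c (rel tcp): + edge bottom",onz(p,u,r["rect"][1],zt-.018,c)[1]-.018-o["tool_pos"][1], "top",onz(p,u,r["rect"][1],zt,c)[1]-.018-o["tool_pos"][1])
m=p["image"][150:290,230:410]
cv2.imwrite("pics/c11.png",cv2.resize(m,(540,420),interpolation=cv2.INTER_CUBIC)[:,:,::-1])
E
```

```text
tcp [471.1 211.8  53.7] [ 1.7984e+02 -6.0000e-02  9.0010e+01] F [ 0.21 -0.81 -0.74]
spacer 0.74 [290. 216. 346. 266.] circ 471.7 216.0 18.8 ell [471.3 218.2] [31.2 35.7]
y c (rel tcp): + edge bottom -0.0024370839135341993 top 0.0039493984910032864
```

View pics/c11.png

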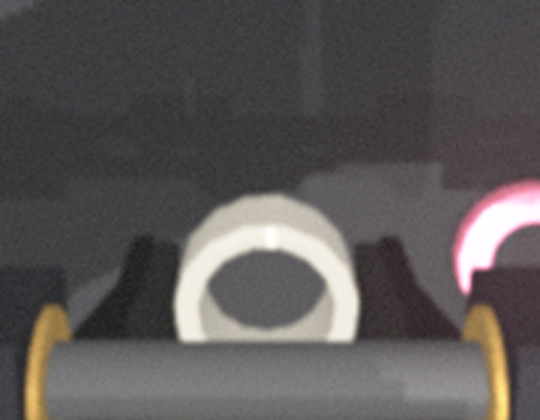

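Emit:
apply_moves --targets '[[[0, -20, 40], [0, 0, 0]], [[2, -60, 70], [0, 0, 0]], [[5, -105, 93], [0, 0, 0]], [[8, -152, 93], [0, 0, 0]], [[11, -200, 93], [0, 0, 0]], [[14, -248, 93], [0, 0, 0]], [[17, -296, 93], [0, 0, 0]], [[20, -340, 93], [0, 0, 0]]]'

```text
time_s: 25.0
tool_pos: [0.4891, -0.131, 0.1441]
tool_rot: [-179.9, -0.0, 90.0]
force: [-0.2, -0.3, -0.5]
grip_width: 0.035
```

Emit:
apply_moves --targets '[[[1, -28, 0], [0, 0, 0]], [[1, -28, 0], [0, 0, 0]], [[1, -28, 0], [0, 0, 0]], [[1, -28, 0], [0, 0, 0]], [[1, -28, 0], [0, 0, 0]], [[1, -28, 0], [0, 0, 0]]]'

```text
time_s: 25.6
tool_pos: [0.4913, -0.1555, 0.1452]
tool_rot: [-180.0, -0.0, 90.1]
force: [-0.1, -0.3, -1.4]
grip_width: 0.0352
```

Emit:
apply_moves --targets '[[[0, 0, -6], [0, 0, 0]], [[0, 0, -12], [0, 0, 0]], [[0, 0, -16], [0, 0, 0]], [[0, 0, -20], [0, 0, 0]], [[0, 0, -24], [0, 0, 0]], [[0, 0, -28], [0, 0, 0]], [[0, 0, -28], [0, 0, 0]]]'

```text
time_s: 26.3
tool_pos: [0.4908, -0.1566, 0.1166]
tool_rot: [-179.9, -0.0, 90.0]
force: [0.0, 0.7, -0.1]
grip_width: 0.0351
```

Emit:
apply_moves --targets '[[[0, 2, 0], [0, 0, 0]], [[0, 4, 0], [0, 0, 0]], [[0, 5.5, 0], [0, 0, 0]], [[0, 7, 0], [0, 0, 0]], [[0, 7, 0], [0, 0, 0]]]'

```text
time_s: 26.8
tool_pos: [0.4913, -0.1532, 0.1173]
tool_rot: [179.9, 0.3, 89.9]
force: [1.8, -7.0, -4.3]
grip_width: 0.035
```

Emit:
apply_moves --targets '[[[0, -4, 0], [0, 0, 0]], [[0, -8, 0], [0, 0, 0]], [[0, -11, 0], [0, 0, 0]], [[0, -12.5, 0], [0, 0, 0]], [[0, -14, 0], [0, 0, 0]], [[0, -14, 0], [0, 0, 0]]]'

```text
time_s: 27.4
tool_pos: [0.4912, -0.1637, 0.1173]
tool_rot: [180.0, -0.0, 90.0]
force: [-0.3, 0.9, 0.5]
grip_width: 0.0352
```

Emit:
apply_moves --targets '[[[0, 5.3, 0], [0, 0, 0]], [[0, 5.3, -5], [0, 0, 0]], [[0, 5.3, -10], [0, 0, 0]], [[0, 5.3, -15], [0, 0, 0]], [[0, 5.3, -20], [0, 0, 0]], [[0, 5.3, -25], [0, 0, 0]], [[0, 5.3, -28], [0, 0, 0]], [[0, 5.3, -28], [0, 0, 0]]]'

```text
time_s: 28.2
tool_pos: [0.4908, -0.1584, 0.0886]
tool_rot: [-179.9, -0.0, 90.0]
force: [-0.2, 0.5, 0.0]
grip_width: 0.035
```

Emit:
apply_moves --targets '[[[0, 0, -1.5], [0, 0, 0]], [[0, 0, -3], [0, 0, 0]], [[0, 0, -4.5], [0, 0, 0]], [[0, 0, -6], [0, 0, 0]], [[0, 0, -6], [0, 0, 0]]]'

```text
time_s: 28.7
tool_pos: [0.4911, -0.1584, 0.0831]
tool_rot: [-180.0, -0.0, 90.0]
force: [0.0, 0.6, -0.6]
grip_width: 0.0347
```

Past the step. On to the bearing top (expected TCP about 77.5).

Emit:
apply_moves --targets '[[[0, 0, -1.5], [0, 0, 0]], [[0, 0, -3], [0, 0, 0]], [[0, 0, -4], [0, 0, 0]], [[0, 0, -5], [0, 0, 0]], [[0, 0, -5.5], [0, 0, 0]], [[0, 0, -5.5], [0, 0, 0]]]'

```text
time_s: 29.3
tool_pos: [0.4912, -0.1584, 0.0777]
tool_rot: [-180.0, -0.0, 90.0]
force: [0.4, 0.2, -1.2]
grip_width: 0.0349
```

Emit:
apply_moves --targets '[[[0, 0, -0.7], [0, 0, 0]], [[0, 0, -1.4], [0, 0, 0]], [[0, 0, -1.4], [0, 0, 0]]]'

```text
time_s: 29.6
tool_pos: [0.4914, -0.1585, 0.0766]
tool_rot: [180.0, 0.0, 90.0]
force: [-0.0, 0.2, 2.3]
grip_width: 0.035
```

Emit:
apply_moves --targets '[[[0, 0, 0.8], [0, 0, 0]], [[0, 0, 0.8], [0, 0, 0]], [[0, 0, 0.8], [0, 0, 0]], [[0, 0, 5], [0, 0, 0]], [[0, 0, 25], [0, 0, 0]], [[0, 0, 60], [0, 0, 0]], [[0, 0, 95], [0, 0, 0]], [[0, 30, 105], [0, 0, 0]]]' --hand 54

```text
time_s: 30.4
tool_pos: [0.4931, -0.1331, 0.1859]
tool_rot: [179.6, 0.2, 89.6]
force: [0.3, -0.5, 0.2]
grip_width: 0.054
```

```bash
python3 - <<'E'
from h import *
p,c,o=look("bearing",.105)
for r in env.regions_of(p,"spacer")[:2]:
    print(r["conf"],np.round(r["rect"]),onz(p,(r["rect"][0]+r["rect"][2])/2,(r["rect"][1]+r["rect"][3])/2,.123,c), [np.round(proj(p,[.4912,-.158+d,z],c)) for d,z in((0,.123),(.018,.123),(-.018,.123))])
E
```

```text
tcp [ 493.1 -133.1  185.9] [179.62   0.2   89.58] F [ 0.34 -0.46  0.16]
bearing 0.92 [389.  52. 430.  97.] circ 575.1 -22.1 17.7 ell [574.9 -22.1] [33.6 34.4]
bearing 0.66 [294. 197. 339. 229.] circ 491.8 -157.9 23.5 ell [ 491.6 -160.1] [42.2 46.7]
bearing 0.47 [240. 131. 385. 261.] circ 488.8 -139.8 77.2 ell [ 488.8 -137.9] [116.6 147.3]
0.62 [299. 202. 337. 236.] [ 0.49296577 -0.15264685  0.123     ] [array([316., 224.]), array([316., 206.]), array([316., 241.])]
```

Emit:
apply_moves --targets '[[[-13, 35, 0], [0, 0, 0]], [[-26, 75, -10], [0, 0, 0]], [[-40, 110, -35], [0, 0, 0]], [[-50, 135, -70], [0, 0, 0]], [[-54, 146, -110], [0, 0, 0]], [[-54, 146, -145], [0, 0, 0]], [[-54, 146, -145], [0, 0, 0]], [[-54, 146, -145], [0, 0, 0]]]'

```text
time_s: 31.35
tool_pos: [0.437, 0.0169, 0.0365]
tool_rot: [-179.9, 0.0, 90.0]
force: [0.3, -0.7, 0.6]
grip_width: 0.0538
```

```bash
python3 - <<'E'
from h import *
p,c,o=look("retainer",.012); r=env.regions_of(p,"retainer")
if r:
    r=r[0]; u=(r["rect"][0]+r["rect"][2])/2
    print("y: ",onz(p,u,r["rect"][1],0,c)[1]-.02,onz(p,u,r["rect"][1],.012,c)[1]-.02,"-edge",onz(p,u,r["rect"][3],.012,c)[1]+.02,"x",onz(p,u,220,.012,c)[0])
E
```

```text
tcp [437.   16.9  36.5] [-1.7992e+02  1.0000e-02  8.9950e+01] F [ 0.35 -0.67  0.57]
retainer 0.89 [292. 186. 340. 235.] circ 434.0 18.3 21.0 ell [434.6  18.2] [39.  41.4]
y:  0.016328928391642985 0.019248676665516756 -edge 0.017878130696340002 x 0.43532664533222093
```

Emit:
apply_moves --targets '[[[-2.2, 0.6, -25], [0, 0, 0]], [[-2.2, 0.6, -48], [0, 0, 0]], [[-2.2, 0.6, -60], [0, 0, 0]], [[-2.2, 0.6, -65], [0, 0, 0]], [[-2.2, 0.6, -69], [0, 0, 0]], [[-2.2, 0.6, -69], [0, 0, 0]]]'

```text
time_s: 32.1
tool_pos: [0.4357, 0.0182, -0.0321]
tool_rot: [179.9, -0.0, 90.0]
force: [-0.4, 0.3, 0.4]
grip_width: 0.0541
```

Emit:
apply_moves --targets '[[[0, 0, 0], [0, 0, 0]], [[0, 0, 0], [0, 0, 0]], [[0, 0, 0], [0, 0, 0]], [[0, 0, 0], [0, 0, 0]], [[0, 0, 0], [0, 0, 0]]]' --hand 34 --squeeze 20

```text
time_s: 32.6
tool_pos: [0.4355, 0.0182, -0.0321]
tool_rot: [179.9, 0.0, 90.0]
force: [-0.6, -0.3, 4.0]
grip_width: 0.0393
```

Emit:
apply_moves --targets '[[[0, 0, 0], [0, 0, 0]], [[0, 0, 5], [0, 0, 0]], [[0, 0, 45], [0, 0, 0]], [[0, 0, 90], [0, 0, 0]], [[3, -10, 135], [0, 0, 0]], [[12, -38, 165], [0, 0, 0]], [[24, -78, 178], [0, 0, 0]], [[38, -122, 178], [0, 0, 0]]]' --squeeze 45

```text
time_s: 33.4
tool_pos: [0.4751, -0.1046, 0.1485]
tool_rot: [179.7, 0.0, 90.1]
force: [1.4, 1.2, -0.6]
grip_width: 0.038
```

Emit:
apply_moves --targets '[[[11, -35, 0], [0, 0, 0]], [[17.7, -53.7, 0], [0, 0, 0]], [[17.7, -53.7, 0], [0, 0, 0]], [[17.7, -53.7, 0], [0, 0, 0]], [[17.7, -53.7, 0], [0, 0, 0]], [[17.7, -53.7, 0], [0, 0, 0]], [[17.7, -53.7, 0], [0, 0, 0]]]'

```text
time_s: 34.1
tool_pos: [0.4907, -0.1565, 0.1455]
tool_rot: [180.0, -0.0, 90.1]
force: [-0.6, -0.3, -0.9]
grip_width: 0.0384
```

```bash
python3 - <<'E'
from h import *
p,c,o=look("retainer",.1); print(o["grip_width"])
S=env.read_camera("side")
a=cv2.resize(S["image"][230:330,260:360],(400,400),interpolation=cv2.INTER_CUBIC)
b=cv2.resize(p["image"][150:290,230:410],(400,311),interpolation=cv2.INTER_CUBIC)
m=np.zeros((400,800,3),np.uint8);m[:,:400]=a;m[:311,400:]=b
cv2.imwrite("pics/c12.png",m[:,:,::-1])
E
```

```text
tcp [ 490.7 -156.5  145.5] [179.99  -0.    90.1 ] F [-0.55 -0.26 -0.9 ]
retainer 0.76 [286. 219. 351. 262.] circ 491.2 -197.8 31.7 ell [ 491.2 -191.9] [48.1 64.2]
retainer 0.73 [531.   1. 640.  60.] circ 691.8 -22.6 39.7 ell [689.6 -17.9] [38.2 83.4]
retainer 0.69 [235. 112. 404. 251.] circ 488.4 -143.0 77.1 ell [ 483.8 -134.4] [103.2 146. ]
0.03836355460332251
```

View pics/c12.png

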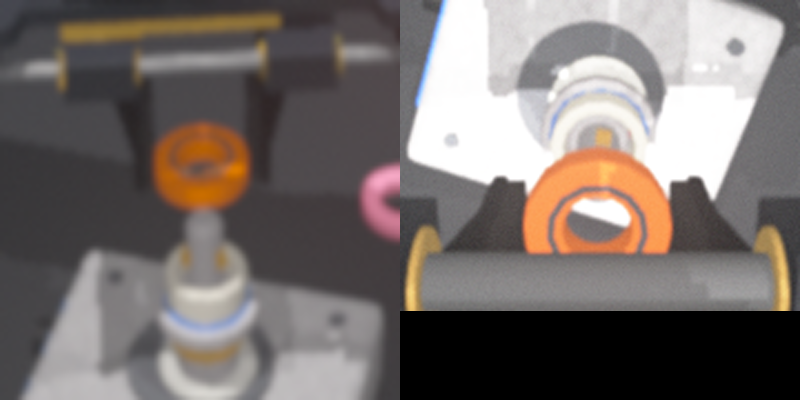

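Emit:
apply_moves --targets '[[[0, 0, -6], [0, 0, 0]], [[0, 0, -12], [0, 0, 0]], [[0, 0, -18], [0, 0, 0]], [[0, 0, -22], [0, 0, 0]], [[0, 0, -25], [0, 0, 0]], [[0, 0, -25], [0, 0, 0]]]'

```text
time_s: 34.85
tool_pos: [0.4904, -0.1574, 0.1198]
tool_rot: [-179.9, -0.0, 90.0]
force: [0.3, -0.6, -0.2]
grip_width: 0.0383
```

Emit:
apply_moves --targets '[[[0, 0, -1.5], [0, 0, 0]], [[0, 0, -3], [0, 0, 0]], [[0, 0, -4], [0, 0, 0]], [[0, 0, -4], [0, 0, 0]]]'

```text
time_s: 35.25
tool_pos: [0.4907, -0.1575, 0.1163]
tool_rot: [-180.0, 0.0, 90.0]
force: [-0.5, -0.2, -1.2]
grip_width: 0.0382
```

Emit:
apply_moves --targets '[[[0, 0, -3], [0, 0, 0]], [[0, 1.5, -3], [0, 0, 0]], [[0, 3, -3], [0, 0, 0]], [[0, 3, -3], [0, 0, 0]]]'

```text
time_s: 35.65
tool_pos: [0.4906, -0.1568, 0.1131]
tool_rot: [180.0, 0.2, 89.9]
force: [1.3, -6.3, -3.9]
grip_width: 0.0386
```

Emit:
apply_moves --targets '[[[0, -2, 0], [0, 0, 0]], [[0, -4, 0], [0, 0, 0]], [[0, -6, 0], [0, 0, 0]], [[0, -6, 0], [0, 0, 0]]]'

```text
time_s: 36.05
tool_pos: [0.4908, -0.1592, 0.1134]
tool_rot: [-180.0, -0.1, 90.0]
force: [0.4, 2.9, 0.6]
grip_width: 0.0381
```

Emit:
apply_moves --targets '[[[0, 3, 0], [0, 0, 0]], [[1.5, 3, 0], [0, 0, 0]], [[3, 3, 0], [0, 0, 0]], [[3, 3, 0], [0, 0, 0]]]'

```text
time_s: 36.45
tool_pos: [0.4923, -0.1577, 0.113]
tool_rot: [-179.8, -0.0, 90.0]
force: [-4.6, 1.2, 2.1]
grip_width: 0.0382
```

Emit:
apply_moves --targets '[[[-2, 0, 0], [0, 0, 0]], [[-4, 0, 0], [0, 0, 0]], [[-6, 0, 0], [0, 0, 0]], [[-6, 0, 0], [0, 0, 0]]]'

```text
time_s: 36.85
tool_pos: [0.4899, -0.1577, 0.1139]
tool_rot: [179.7, 0.1, 90.0]
force: [5.1, -0.8, -3.4]
grip_width: 0.0383
```

Emit:
apply_moves --targets '[[[3.4, -0.5, 0], [0, 0, 0]], [[3.4, -0.5, -2], [0, 0, 0]], [[3.4, -0.5, -5], [0, 0, 0]], [[3.4, -0.5, -8], [0, 0, 0]], [[3.4, -0.5, -11], [0, 0, 0]], [[3.4, -0.5, -13], [0, 0, 0]], [[3.4, -0.5, -13], [0, 0, 0]]]'

```text
time_s: 37.55
tool_pos: [0.4915, -0.1582, 0.1008]
tool_rot: [179.9, 0.0, 90.0]
force: [0.5, 0.1, 3.3]
grip_width: 0.0379
```

Emit:
apply_moves --targets '[[[0, 0, -2], [0, 0, 0]], [[0, 0, -4], [0, 0, 0]], [[0, 0, -6], [0, 0, 0]], [[0, 0, -7], [0, 0, 0]], [[0, 0, -7], [0, 0, 0]]]'

```text
time_s: 38.05
tool_pos: [0.4909, -0.158, 0.0929]
tool_rot: [-180.0, -0.0, 90.0]
force: [0.1, 0.2, 0.6]
grip_width: 0.0382
```

Emit:
apply_moves --targets '[[[0, 0, -1], [0, 0, 0]], [[0, 0, -2], [0, 0, 0]], [[0, 0, -3], [0, 0, 0]], [[0, 0, -3.5], [0, 0, 0]], [[0, 0, -3.5], [0, 0, 0]]]'

```text
time_s: 38.55
tool_pos: [0.4912, -0.1581, 0.09]
tool_rot: [180.0, 0.0, 90.0]
force: [-0.5, 0.3, 3.4]
grip_width: 0.0387
```

Emit:
apply_moves --targets '[[[0, 0, -1], [0, 0, 0]], [[0, 0, -2], [0, 0, 0]], [[0, 0, -2], [0, 0, 0]]]'

```text
time_s: 38.85
tool_pos: [0.4912, -0.1581, 0.0881]
tool_rot: [180.0, 0.0, 90.0]
force: [-1.3, 0.1, 5.0]
grip_width: 0.0383
```

Emit:
apply_moves --targets '[[[0, 0, -1], [0, 0, 0]], [[0, 0, -2], [0, 0, 0]], [[0, 0, -2], [0, 0, 0]]]'

```text
time_s: 39.15
tool_pos: [0.4912, -0.1581, 0.0862]
tool_rot: [180.0, 0.0, 90.0]
force: [-0.9, -0.2, 6.3]
grip_width: 0.0386
```

Emit:
apply_moves --targets '[[[0, 0, -0.7], [0, 0, 0]], [[0, 0, -1.4], [0, 0, 0]], [[0, 0, -1.4], [0, 0, 0]], [[0, 0, -1.4], [0, 0, 0]]]'

```text
time_s: 39.55
tool_pos: [0.4913, -0.1581, 0.0851]
tool_rot: [180.0, 0.0, 90.0]
force: [-2.2, 0.4, 8.0]
grip_width: 0.0385
```

Emit:
apply_moves --targets '[[[0, 0, -0.4], [0, 0, 0]], [[0, 0, -0.8], [0, 0, 0]], [[0, 0, -0.8], [0, 0, 0]], [[0, 0, -0.8], [0, 0, 0]]]'

```text
time_s: 39.95
tool_pos: [0.4913, -0.1581, 0.0845]
tool_rot: [180.0, 0.0, 90.0]
force: [-1.1, 0.7, 7.5]
grip_width: 0.0386
```

Emit:
apply_moves --targets '[[[0, 0, 1], [0, 0, 0]], [[0, 0, 2], [0, 0, 0]], [[0, 0, 3], [0, 0, 0]], [[0, 0, 3], [0, 0, 0]]]'

```text
time_s: 40.35
tool_pos: [0.4912, -0.1581, 0.0869]
tool_rot: [180.0, 0.0, 90.0]
force: [-0.1, 0.1, 5.1]
grip_width: 0.0382
```

Emit:
apply_moves --targets '[[[0, 0, 0.7], [0, 0, 0]], [[0, 0, 1.4], [0, 0, 0]], [[0, 0, 1.4], [0, 0, 0]]]'

```text
time_s: 40.65
tool_pos: [0.491, -0.158, 0.0872]
tool_rot: [-180.0, -0.0, 90.0]
force: [1.9, -0.1, -3.9]
grip_width: 0.0386
```

Pulling up is resisted at TCP 87.2, so the retainer is caught. I'll relax the pull and release.

Emit:
apply_moves --targets '[[[0, 0, -1], [0, 0, 0]], [[0, 0, -1], [0, 0, 0]]]' --squeeze 20

```text
time_s: 40.85
tool_pos: [0.4911, -0.158, 0.0871]
tool_rot: [-180.0, 0.0, 90.0]
force: [0.2, -0.6, -0.1]
grip_width: 0.0391
```

Emit:
apply_moves --targets '[[[0, 0, 0], [0, 0, 0]], [[0, 0, 0], [0, 0, 0]], [[0, 0, 0], [0, 0, 0]], [[0, 0, 4], [0, 0, 0]], [[0, 0, 25], [0, 0, 0]], [[0, 0, 60], [0, 0, 0]], [[0, 0, 95], [0, 0, 0]], [[0, 25, 110], [0, 0, 0]]]' --hand 58

```text
time_s: 41.65
tool_pos: [0.4924, -0.1369, 0.201]
tool_rot: [179.7, 0.2, 89.7]
force: [0.1, -0.0, 0.2]
grip_width: 0.0581
```

Emit:
apply_moves --targets '[[[0, 40, 10], [0, 0, 0]], [[0, 60, 10], [0, 0, 0]], [[0, 60, 10], [0, 0, 0]], [[0, 60, 10], [0, 0, 0]]]'

```text
time_s: 42.05
tool_pos: [0.491, -0.0734, 0.2072]
tool_rot: [180.0, 0.0, 90.0]
force: [0.0, -0.2, -0.7]
grip_width: 0.058
```

```bash
python3 - <<'E'
from h import *
S=env.read_camera("side"); p,c,o=look("drive",.1); print(o["time_s"])
hs=cv2.cvtColor(S["image"],cv2.COLOR_RGB2HSV)[270:330,295:330]
om=(abs(hs[...,0].astype(int)-13)<7)&(hs[...,1]>150)&(hs[...,2]>100); ys,xs=np.nonzero(om)
print("orange rows",np.bincount(ys)[:].tolist(), xs.min()+295,xs.max()+295)
for b in(.119,.123):
    q=np.array([proj(S,[.4912+.02*np.cos(a),-.158+.02*np.sin(a),z]) for a in np.linspace(0,6.28,40) for z in(b,b+.012)])
    print("predicted retainer rect, underside",b,np.round(q.min(0),1),np.round(q.max(0),1))
for t in("retainer","tube_rack","reagent","tip_box"):
    for r in env.regions_of(S,t)[:2]: print(t,round(r["conf"],2),np.round(r["rect"]))
save(S,"end",(270,260,350,350),6)
E
```

```text
tcp [490.9 -74.2 207.1] [-1.7999e+02  4.0000e-02  8.9940e+01] F [ 0.19 -0.26 -1.35]
drive 0.93 [256. 174. 383. 292.] circ 491.7 -116.2 72.1 ell [ 488.1 -115.5] [101.9 139. ]
42.1
orange rows [0, 0, 0, 0, 0, 0, 0, 0, 0, 0, 0, 0, 0, 0, 0, 0, 1, 7, 9, 11, 11, 12, 12, 12, 13, 13, 11, 12, 14, 21, 19, 19, 17, 15, 12, 6] 299 323
predicted retainer rect, underside 0.119 [298.9 285. ] [321.9 306.9]
predicted retainer rect, underside 0.123 [298.9 283.4] [321.9 305.3]
retainer 0.53 [303. 286. 329. 308.]
tube_rack 0.84 [359. 183. 399. 212.]
tube_rack 0.42 [262. 279. 356. 369.]
reagent 0.73 [410. 238. 438. 280.]
tip_box 0.69 [238. 155. 266. 198.]
```

```bash
python3 -c "
from h import *
print(env.sign_off())"
```

```text
the job is handed in; nothing more can be done
None
```

I built the stack on the spindle in order: bearing, then spacer, then retainer. I pressed the retainer past the catches, backed the arm clear and handed the job in at about 42 s. No verdict was reported.

**Identifying the bearing:** of the four ring shapes, I took the steel one with the blue seal at wrist pixel (266,100). The other three were pink.

**Finding the spindle:** feeling with each part put the axis at about x 491.2, y -158.1 mm. Each part was lowered in small steps. The largest force reading I saw was about 8 N, against the 25 N limit.

**Last checks that passed:**
- **Retainer caught:** before release, pulling up on it was resisted with about 4 N at its expected caught height.
- **Retainer height:** the orange rows in the side camera (286 to 305) fit an underside at 119 mm (predicted 285 to 307). The prediction for an uncaught ring (283 to 305) is only about 2 pixels away, so the pull test is the stronger evidence.
- **Bystanders:** the rack, jar and tip box were still within a few pixels of where they started.

**What failed or disagreed:**
- **Fingertip position:** the fingertips turned out to be about 34 mm above the reported TCP, so the first closings on the bearing passed over it and one pressed on its top with about 5 N. I measured the offset by feel and used it from then on.
- **Opening reading:** it reads 1 to 2 mm small on the parts held.
- **Spacer position:** the side and wrist cameras disagreed on its y position by about 7 mm. The wrist camera was right.
- **Final picture:** I could not view it because the 12-picture limit was reached, so the last check rests on the numbers above.

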